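Free and cycle the stuck reset knob of the bench extractor

TASK

The bench extractor has tripped and the wide red push-pull knob on its grey control box has stuck. Rock the knob sideways all the way to both sides to free it, pull it straight out until it clicks into its detent, and let go so that it stands out by itself for about a second. Then push it back fully home; use no brute force on the knob, and leave the amber bottle, the beaker and the stack of dishes beside it where they stand.

Things in the scene. Friction and masses are not known exactly. Their poses are not given: they have to be found in the camera images.
- switch_box: Grey control box of the extractor, fixed, 160 deep (x) x 180 wide (y) x 108 mm high, white front panel, on top towards the rear an aluminium duct spigot 72 mm wide, 38 mm high, centre 36 mm behind the box's centre. Origin: centre of the underside; x points from the panel to the rear, y to the left seen from the robot, z up. The panel is the face at x = -80 mm.
- stem_root (a point): Point of the front panel where the knob's stem leaves it, 85 mm above the bench, at the box's y = 0; the knob rocks about an upright axis through here. The stuck knob must be rocked to both sides, while home, before it can be pulled; until then it comes out only about 4 mm and is blocked solidly. More than 40 N on the knob counts as brute force.
- knob_face (a point): Centre of the knob's front face. The knob is a red rounded bar with a black inlay, 100 mm wide (along the box's y), 44 mm high, 26 mm thick front to back, edges rounded by 10 mm, on a round steel stem 16 mm in diameter. Home, this face stands 74 mm in front of the panel. Axes as the box's, turning with the knob.
- knob_back (a point): Centre of the knob's rear face, 26 mm behind knob_face, where the stem enters. Home, the gap from here to the panel is 48 mm: fingers reach into it from above and can hook the bar from behind, best with one finger each side of the stem.
- pull_knob (a joint): How far the knob is out, m; 0 = home at its stop. A spring (2 to 4 N) returns it from anywhere short of the detent. The detent is a bump of 6 to 8 N on top of that, which differs from box to box: its middle lies 13 to 36 mm out. Beyond it the knob stays by itself, about 6 mm past the middle of the bump; 3 mm further is a firm stop. Pushing back over the bump takes under 10 N.
- rock (a joint): Sideways angle, rad: 0 = straight, firm stops at -0.2 and +0.2; positive swings the bar towards the box's -y. A bush centres it. An end of the bar moves on an arc about stem_root, 12 mm sideways and 10 mm outwards: followed along it 6 to 10 N are enough, pushed straight sideways it rubs and takes up to 30 N. A side is free for good once the knob has been within 0.03 rad of that stop.
- amber_bottle: Loose brown bottle with black cap, 64 mm in diameter, 135 mm high, standing beside the control box. Origin: centre of the underside.
- beaker: Loose clear beaker, 90 mm in diameter, 133 mm high, standing on the other side of the box. Origin: centre of the underside.
- dish_stack: Loose stack of petri dishes, 92 mm in diameter, 89 mm high, to the left of the work. Origin: centre of the underside.

How it is judged:
On the way:
1. the knob stands out in its detent by itself, untouched (value of joint pull_knob above 0.018 m and contact force between each of the arm, the fingers and pull_knob below 0.1 N), for 0.5 s.
At the end, for the whole second after the job is handed in: After it has stood out in its detent untouched for half a second, the knob is back home (within 3 mm of its stop) and straight (within 0.06 rad); the bottle, beaker and dish stack stand within 30 mm of where they were (value of joint pull_knob below 0.003 m and value of joint rock between -0.06 and 0.06 rad).
It fails at once if brute force: more than 40 N on the knob (contact force between any of the fingers, the arm and pull_knob above 40 N).
It fails at once if the amber bottle, the beaker or the dish stack is shifted by more than 30 mm or tipped (distance of any of amber_bottle, beaker, dish_stack from where it was at the start of the episode above 0.03 m or angle between any of amber_bottle, beaker, dish_stack's own z axis and vertical above 0.4 rad).
It also fails if it takes over 58 s, if anything falls off the work surface, if the arm or the gripper's body presses on something with over 40 N, if the wrist force passes 120 N, or if a joint passes its speed limit or range.

ROBOT

A 6-joint arm with a two-finger parallel gripper is mounted at the origin on a cart in front of the work surface, level with it; the furniture and walls round the work are solid. World frame = base frame: x ahead of the robot, y to its left, z up, the work surface at z = 0. Lengths are in m, angles in rad, forces in N, time in s.
With the tool pointing down it reaches from about 0.375 to 0.9 m from the base axis. Payload 3.1 kg.
Tool frame: the origin (TCP) lies at the centre of the arm's flange, where the gripper is bolted on; the fingertips stand 182 mm ahead of it and the grasp point (between the pads) lies 164 mm ahead of it; z points along the fingers, y is the line along which they close (so a half turn about z gives the same grasp; the last joint's range is limited). The gripper opens to 87 mm and grips with 3 to 60 N. Pads are 19 mm wide; open, the fingers measure 117 mm over their backs; the gripper's body (75 mm by 190 mm) begins 51 mm behind the grasp point.
Start: joints at [1.143, 0.527, 1.433, -0, 1.181, -0.178], TCP at [0.154, 0.606, 0.405] pointing down, gripper open.
Joint ranges: [-3.08, 3.08], [-0.75, 2.2], [0.22, 2.44], [-1.43, 4.57], [0, 2.65], [-2.85, 2.85]. Speed limits (rad/s): [2.79, 2.79, 3.14, 3.14, 3.14, 3.14].

INTERFACE

Orientations are given as a unit quaternion [x, y, z, w].
In Python, from rig import * gives the robot as it stands.
- The arm moves only by the tool move_arm, never from a script. Its argument "commands" is a list that holds one entry, the list of rows, each a list of 6 numbers: the shift along the tool's x, y, z in units of 40 mm (1.0 is 40 mm), then the turn, a rotation vector about the tool's x, y, z in rad. A call has 1 to 12 rows; each row is the pose to reach, as a shift and turn from the pose commanded when the call began, along the tool's axes at that moment; what a row does not reach only later rows make up. A row lasts 1/8 s, in which the tool goes at most 62.5 mm and 10.7 degrees, less where a joint would pass 70% of its speed; a pose out of reach is approached as far as the arm can. A call with a gripper value outside its range is refused whole. "claw" is the closure, from -1 (fully open) to 1 (shut), so that 0 is half open, set as the call begins (left out, the last holds). The fingers move at their own pace and stop on an object; "squeeze" is the grip in N (left out, the last holds). Time passes only in rows, so rows that repeat a pose let the fingers close. It gives the time, the measured TCP pose, the force, the opening and the grip force at its end, in the units of the state.
- get_obs(): the state, without advancing time (a new reading comes with each control period).
- camera(name): name is "side" or "top" or "wrist"; returns a dict with "pixels" (384x512x3 uint8, blue, green, red), "range_z" (384x512 float32, m along the optical axis (not along the pixel's ray), 0 where there is no reading), "camera_matrix" (3x3 intrinsics, pixels), "extrinsics" (4x4, takes a point from world to camera coordinates). Camera axes: x right, y up, looking along -z (the intrinsics and any distortion apply to the point x, -y, -z); pixel columns grow to the right and rows downward; lengths in m; the calibration is good to about 2 mm. A picture is of the moment at which its call begins.
- hand_in(): hands the job in; it is judged then, once.
The state is a dict: "time": time; "q": joint angles; "joint_velocities": joint speeds; "joint_torque": joint torques, N m; "position": TCP position; "tool_rot": TCP orientation; "ft_force": force on the tool from outside, world axes, zero at the start; "moment": the same for the moment, N m; "grip_width": finger opening in m; "grip_force": force on a finger pad.
Only numpy, scipy, OpenCV 4.12 (cv2) and the standard library are available. Lean on these libraries where they do the work, as an engineer would, in place of code of your own. Each camera call takes 0.05 s, during which the arm holds its last target. There are 200 camera calls.

## Working session

There is one attempt and no reset: what is moved stays moved. The work goes in short steps, Python scripts to look and compute and a tool call to move; the robot and the scene stay as the last step left them, time stands still between calls to the robot, and variables do not carry over. Pictures are saved under pics/ and viewed, at most 10 in all, crops included, and the job is handed in when it is done.

Besides the shell and the picture viewer there is one more tool, called in YAML: its name, and indented under it one key for each argument. move_arm: Moves the arm, as the interface text tells. Its arguments: {"type":"object","properties":{"commands":{"type":"array","items":{"type":"array","items":{"type":"array","items":{"type":"number"}}}},"claw":{"type":"number"},"squeeze":{"type":"number"}},"required":["commands"]}

```bash
mkdir -p pics
cat > h.py <<'E'
from rig import *
import numpy as np, cv2
def pts(c):
    K=c["camera_matrix"];E=c["extrinsics"];z=c["range_z"]
    v,u=np.mgrid[0:z.shape[0],0:z.shape[1]]
    P=np.stack([(u-K[0,2])/K[0,0]*z,-(v-K[1,2])/K[1,1]*z,-z],-1)
    return (P-E[:3,3])@E[:3,:3]
E
python3 - <<'E'
from h import *
o=get_obs();print(o)
ims=[]
for n in("side","top"):
    c=camera(n);ims.append(c["pixels"]);np.savez("c_"+n,**{k:c[k] for k in c})
    P=pts(c);hsv=cv2.cvtColor(c["pixels"],cv2.COLOR_BGR2HSV)
    m=((hsv[...,0]<8)|(hsv[...,0]>172))&(hsv[...,1]>150)&(hsv[...,2]>60)&(c["range_z"]>0)
    v,u=np.nonzero(m);q=P[m]
    print(n,m.sum(),u.min(),u.max(),v.min(),v.max(),np.percentile(q,[2,50,98],axis=0).round(3))
cv2.imwrite("pics/a.png",cv2.resize(np.hstack(ims),(800,300)))
E
```

```text
{'time': 0.0, 'q': array([ 1.14251696e+00,  5.28485026e-01,  1.43387964e+00, -1.42835733e-05,
        1.18137179e+00, -1.78532354e-01]), 'joint_velocities': array([-0.00017529,  0.00146507,  0.0003401 , -0.00091913,  0.00034873,
        0.00037603]), 'joint_torque': array([-3.18910897e-04, -4.40037417e+01, -1.76589525e+01,  6.33050082e-02,
        5.82530466e-02, -1.65989582e-04]), 'position': array([0.1543273 , 0.60530543, 0.40376682]), 'tool_rot': array([ 1.24546454e-01,  9.92213199e-01, -1.02491530e-03, -3.13952004e-04]), 'ft_force': array([0.54335407, 0.05896276, 0.205445  ]), 'moment': array([-0.01287854, -0.0388782 , -0.01056652]), 'grip_force': 0.0, 'grip_width': 0.08689348492240884}
side 847 106 277 110 336 [[ 0.535 -0.078  0.006]
 [ 0.742  0.521  0.1  ]
 [ 0.864  0.56   0.172]]
top 1074 61 473 70 227 [[ 0.53  -0.418  0.005]
 [ 0.704  0.49   0.102]
 [ 0.862  0.553  0.172]]
```

View pics/a.png

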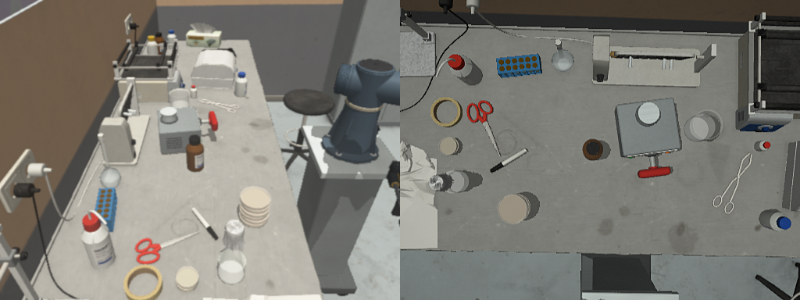

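The top view shows the knob at about (326,220) px, with the box behind it turned slightly. The bottle is at (247,190), the beaker at (387,161) and the dishes at (148,267).

Run:
```python
from h import *
for n in("top","side"):
    c=dict(np.load(f"c_{n}.npz"));P=pts(c);hsv=cv2.cvtColor(c["pixels"],cv2.COLOR_BGR2HSV)
    m=((hsv[...,0]<8)|(hsv[...,0]>172))&(hsv[...,1]>150)&(hsv[...,2]>60)&(c["range_z"]>0)&(P[...,2]>.06)&(P[...,2]<.12)
    nn,l,s,_=cv2.connectedComponentsWithStats(m.astype(np.uint8))
    for i in range(1,nn):
        if s[i,4]<60: continue
        q=P[l==i]; r=cv2.minAreaRect((q[:,:2]*1000).astype(np.float32))
        print(n,s[i],"rect mm",r,"z",np.percentile(q[:,2],[2,50,98]).round(4))
    if n=="top":
        def rect(mask,name):
            nn,l,s,_=cv2.connectedComponentsWithStats(mask.astype(np.uint8))
            for i in range(1,nn):
                if s[i,4]<80: continue
                q=P[l==i]
                if not(.3<q[:,0].mean()<.95 and -.3<q[:,1].mean()<.5): continue
                print(name,s[i,4],cv2.minAreaRect((q[:,:2]*1000).astype(np.float32)),q[:,2].mean().round(3))
        z=P[...,2]
        rect((z>.1)&(z<.114),"boxtop");rect((z>.12)&(z<.16),"tall");rect((z>.08)&(z<.095),"dish")
```

```text
top [304 213  42  15 427] rect mm ((545.3101196289062, -51.77286148071289), (29.36256980895996, 97.30279541015625), 9.067755699157715) z [0.0935 0.1044 0.1098]
boxtop 90 ((836.3075561523438, 121.12992858886719), (48.03865432739258, 18.755277633666992), 86.55200958251953) 0.107
boxtop 4318 ((679.4769287109375, -31.554031372070312), (167.92764282226562, 180.49183654785156), 9.198054313659668) 0.107
boxtop 116 ((611.3451538085938, 137.57937622070312), (51.983001708984375, 52.93017578125), 54.7119255065918) 0.104
boxtop 374 ((545.7052001953125, -51.69328308105469), (28.643596649169922, 97.26103973388672), 8.499844551086426) 0.105
tall 143 ((889.0825805664062, -184.58303833007812), (35.761199951171875, 30.728530883789062), 21.917064666748047) 0.14
tall 117 ((845.0948486328125, 120.49552154541016), (48.21472930908203, 4.838101387023926), 89.99971008300781) 0.14
tall 605 ((718.6812133789062, -25.117097854614258), (61.15550994873047, 60.91939163208008), 1.7900605201721191) 0.145
tall 236 ((691.7849731445312, -205.73326110839844), (88.6214599609375, 88.42208862304688), 4.382554054260254) 0.128
tall 230 ((610.885498046875, 137.311767578125), (37.81431579589844, 37.87437438964844), 47.2432746887207) 0.134
dish 115 ((580.0385131835938, -45.33561325073242), (45.38478088378906, 32.9229850769043), 13.81986141204834) 0.09
dish 1142 ((422.765869140625, 377.666748046875), (87.69479370117188, 89.05841064453125), 1.9436609745025635) 0.089
side [268 143  10  24 161] rect mm ((547.2681274414062, -46.83574676513672), (23.440208435058594, 86.79507446289062), 8.304475784301758) z [0.0769 0.1055 0.1102]
```

```bash
cat >> h.py <<'E'
from scipy.spatial.transform import Rotation as R
YAW=np.deg2rad(8.9); U=np.array([np.cos(YAW),np.sin(YAW),0]);V=np.array([-U[1],U[0],0])
KC=np.array([.5448,-.0522,0]); ROOT=KC+.061*U
def goal(bx,by,z,rock=0.,yaw_off=0.):
    "TCP goal: box-axes offset from home bar centre, then rock about ROOT (positive swings to -y)"
    p=KC+bx*U+by*V-ROOT; r=R.from_euler('z',-(-rock)) 
    p=r.apply(p)+ROOT; p[2]=z
    ang=YAW+rock+yaw_off   # world yaw of tool y
    y=np.array([np.cos(ang),np.sin(ang),0]);zz=np.array([0,0,-1.]);x=np.cross(y,zz)
    return p,R.from_matrix(np.c_[x,y,zz])
def row(p,r,o=None):
    o=o or get_obs(); T=R.from_quat(o["tool_rot"])
    return np.r_[T.inv().apply(p-o["position"])/.04,(T.inv()*r).as_rotvec()].round(2).tolist()
def st():
    o=get_obs();print("t",o["time"],"F",o["ft_force"].round(1),"grip",o["grip_force"],o["grip_width"]);d=o["position"]-KC
    print("box",(d@U*1e3).round(1),(d@V*1e3).round(1),"z",o["position"][2].round(4),"yawerr",np.rad2deg(np.arctan2(*R.from_quat(o["tool_rot"]).as_matrix()[[1,0],1])-YAW).round(2))
E
python3 -c "
from h import *
st();print(row(*goal(0,.026,.36)))"
```

```text
t 0.1 F [-0.3  0.7  0.5] grip 0.0 0.08711270355281861
box -284.0 710.0 z 0.4039 yawerr 66.79
[-13.27, -12.92, 1.12, -0.0, 0.0, 1.17]
```

move_arm:
  commands:
    - [[-1.1, -1.1, 0.1, 0, 0, 0.1], [-2.2, -2.2, 0.2, 0, 0, 0.2], [-3.3, -3.2, 0.3, 0, 0, 0.3], [-4.4, -4.3, 0.4, 0, 0, 0.4], [-5.5, -5.4, 0.5, 0, 0, 0.5], [-6.6, -6.5, 0.6, 0, 0, 0.6], [-7.7, -7.5, 0.7, 0, 0, 0.7], [-8.8, -8.6, 0.8, 0, 0, 0.8], [-9.9, -9.7, 0.9, 0, 0, 0.9], [-11, -10.8, 1, 0, 0, 1], [-12.1, -11.8, 1.1, 0, 0, 1.1], [-13.27, -12.92, 1.12, 0, 0, 1.17]]
  claw: -0.4
  squeeze: 10

```text
time: 1.6
position: [0.5404, -0.0263, 0.3594]
tool_rot: [0.653, 0.757, -0.0, -0.001]
ft_force: [0.3, 0.7, -0.4]
grip_width: 0.0605
grip_force: 0.0
```

Run:
```python
from h import *
st();print(row(*goal(0,.026,.252)))
c=camera("wrist");cv2.imwrite("pics/b.png",c["pixels"])
P=pts(c);hsv=cv2.cvtColor(c["pixels"],cv2.COLOR_BGR2HSV)
m=((hsv[...,0]<8)|(hsv[...,0]>172))&(hsv[...,1]>150)&(hsv[...,2]>60)&(c["range_z"]>0)&(P[...,2]>.095)&(P[...,2]<.12)
q=P[m]-KC
if len(q): print(m.sum(),cv2.minAreaRect((P[m][:,:2]*1000).astype(np.float32)),np.percentile(q@U,[1,99]),np.percentile(q@V,[1,99]),P[m][:,2].max())
```

```text
t 1.6 F [ 0.3  0.7 -0.4] grip 0.0 0.06054050660694807
box -0.3 26.3 z 0.3594 yawerr -0.41
[-0.01, 0.01, 2.69, -0.0, -0.0, -0.01]
1782 ((547.4932250976562, -53.86537170410156), (28.692081451416016, 96.96924591064453), 8.828160285949707) [-0.01133716  0.01579865] [-0.04780403  0.04507985] 0.10881338016498597
```

View pics/b.png

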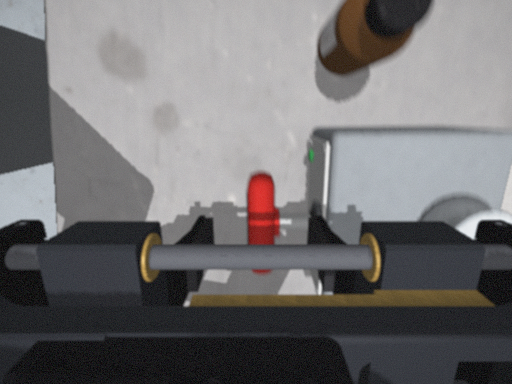

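The wrist view shows the bar at (261,220), centred between the fingers at about x=200 and x=320. The panel edge is at x≈325. I'm going down around the bar's left half.

move_arm:
  commands:
    - [[0, 0.03, 0.7, 0, 0, -0.01], [0, 0.05, 1.4, 0, 0, -0.01], [0, 0.06, 2.1, 0, 0, -0.01], [0, 0.06, 2.69, 0, 0, -0.01], [0, 0.06, 2.69, 0, 0, -0.01]]

```text
time: 2.28
position: [0.5413, -0.0238, 0.2506]
tool_rot: [0.648, 0.762, -0.001, -0.002]
ft_force: [-0.3, 0.2, 0.5]
grip_width: 0.0608
grip_force: 0.0
```

move_arm:
  commands:
    - [[0, 0, 0, 0, 0, 0], [0, 0, 0, 0, 0, 0], [0, 0, 0, 0, 0, 0], [0, 0, 0, 0, 0, 0], [0, 0, 0, 0, 0, 0], [0, 0, 0, 0, 0, 0]]
  claw: 1
  squeeze: 10

```text
time: 3.02
position: [0.5406, -0.0238, 0.2523]
tool_rot: [0.648, 0.762, -0.001, -0.002]
ft_force: [-5.4, -0.8, 4.7]
grip_width: 0.0262
grip_force: 10.0
```

```bash
sed -i 's/^KC=.*;/KC=np.array([.5465,-.0530,0]);/' h.py
python3 - <<'E'
from h import *
st();o=get_obs();d=o["position"]-KC
for a in(.07,.14,.2,.22,-.07,-.14,-.2,-.22):print(a,row(*goal(d@U,d@V,o["position"][2],a)))
E
```

```text
t 3.025 F [-5.4 -0.8  4.7] grip 9.967795771372039 0.026205649861849603
box -1.3 29.8 z 0.2523 yawerr 0.33
0.07 [-0.11, -0.05, 0.0, -0.0, -0.0, -0.06]
0.14 [-0.22, -0.09, 0.0, -0.0, -0.0, -0.13]
0.2 [-0.32, -0.12, 0.0, -0.0, -0.0, -0.19]
0.22 [-0.36, -0.13, 0.0, -0.0, -0.0, -0.21]
-0.07 [0.11, 0.06, -0.0, -0.0, -0.0, 0.08]
-0.14 [0.21, 0.12, -0.0, -0.0, -0.0, 0.15]
-0.2 [0.29, 0.18, -0.0, -0.0, -0.0, 0.21]
-0.22 [0.32, 0.2, -0.0, -0.0, -0.0, 0.23]
```

move_arm:
  commands:
    - [[-0.05, -0.02, 0, 0, 0, -0.03], [-0.11, -0.05, 0, 0, 0, -0.06], [-0.16, -0.07, 0, 0, 0, -0.1], [-0.22, -0.09, 0, 0, 0, -0.13], [-0.27, -0.11, 0, 0, 0, -0.16], [-0.3, -0.12, 0, 0, 0, -0.18], [-0.3, -0.12, 0, 0, 0, -0.18], [-0.3, -0.12, 0, 0, 0, -0.18]]

```text
time: 4.03
position: [0.5378, -0.0356, 0.2523]
tool_rot: [0.578, 0.816, -0.0, -0.003]
ft_force: [-4.9, 5.2, 4.1]
grip_width: 0.0261
grip_force: 10.1
```

```bash
python3 -c "
from h import *
st();print(get_obs()['moment'])"
```

```text
t 4.025 F [-4.9  5.2  4.1] grip 10.096227448666468 0.026135653160465643
box -5.9 18.6 z 0.2523 yawerr 10.54
[ 0.47244205  0.64294945 -0.23506993]
```

move_arm:
  commands:
    - [[-0.03, -0.015, 0, 0, 0, -0.02], [-0.06, -0.03, 0, 0, 0, -0.04], [-0.06, -0.03, 0, 0, 0, -0.04], [-0.06, -0.03, 0, 0, 0, -0.04]]

```text
time: 4.53
position: [0.5374, -0.0381, 0.2523]
tool_rot: [0.561, 0.828, 0.0, -0.003]
ft_force: [-4.3, 5.6, 3.8]
grip_width: 0.0263
grip_force: 10.1
```

```bash
python3 -c "
from h import *
st();print(get_obs()['moment'])"
```

```text
t 4.525 F [-4.3  5.6  3.8] grip 10.113554252602626 0.02626555563648255
box -6.6 16.2 z 0.2523 yawerr 12.82
[ 0.69534412  0.63734815 -0.26508691]
```

move_arm:
  commands:
    - [[-0.03, -0.015, 0, 0, 0, -0.02], [-0.07, -0.03, 0, 0, 0, -0.04], [-0.1, -0.04, 0, 0, 0, -0.05], [-0.1, -0.04, 0, 0, 0, -0.05]]

```text
time: 5.03
position: [0.5374, -0.0411, 0.2522]
tool_rot: [0.541, 0.841, 0.001, -0.004]
ft_force: [-3.1, 11.0, 3.8]
grip_width: 0.0264
grip_force: 10.0
```

Run:
```python
from h import *
st();print(get_obs()['moment'])
for n in("top","wrist"):
    c=camera(n)
    P=pts(c);hsv=cv2.cvtColor(c["pixels"],cv2.COLOR_BGR2HSV)
    m=((hsv[...,0]<8)|(hsv[...,0]>172))&(hsv[...,1]>150)&(hsv[...,2]>60)&(c["range_z"]>0)&(P[...,2]>.085)&(P[...,2]<.12)
    m&=np.linalg.norm(P[...,:2]-KC[:2],axis=-1)<.12
    q=P[m];print(n,m.sum())
    if m.sum()>20: print(cv2.minAreaRect((q[:,:2]*1000).astype(np.float32)))
    cv2.imwrite(f"pics/c_{n}.png",c["pixels"])
```

```text
t 5.025 F [-3.1 11.   3.8] grip 10.042222828316199 0.026390015922151826
box -7.2 13.1 z 0.2522 yawerr 15.62
[ 1.67160264  0.35897787 -0.13682606]
top 0
wrist 2607
((538.43359375, -42.928016662597656), (29.712875366210938, 47.29682159423828), 26.354211807250977)
```

View pics/c_wrist.png

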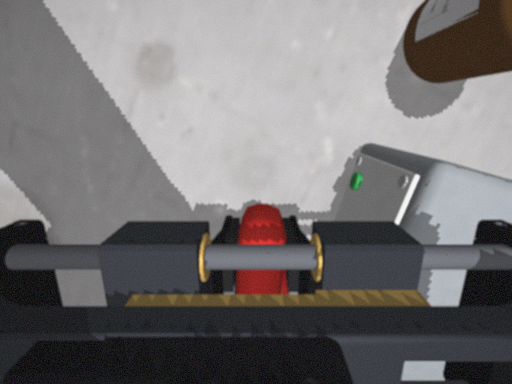

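The bar stays upright between the pads at about (262,245) px, so it turned with the tool. The sideways force rose to 11 N, so it's on the first stop. Next is the other side.

Run:
```python
from h import *
o=get_obs()
for a in(.15,.05,-.05,-.1,-.15,-.2,-.23):print(a,row(*goal(-.0013,.028,.2523,a)))
```

```text
0.15 [0.11, 0.09, -0.0, -0.0, -0.01, 0.12]
0.05 [0.25, 0.19, -0.0, -0.0, -0.01, 0.22]
-0.05 [0.38, 0.3, -0.0, -0.0, -0.01, 0.32]
-0.1 [0.44, 0.36, -0.0, -0.0, -0.01, 0.37]
-0.15 [0.5, 0.42, -0.0, -0.0, -0.01, 0.42]
-0.2 [0.56, 0.48, 0.0, -0.0, -0.01, 0.47]
-0.23 [0.59, 0.52, 0.0, -0.0, -0.01, 0.5]
```

move_arm:
  commands:
    - [[0.05, 0.04, 0, 0, 0, 0.06], [0.11, 0.09, 0, 0, 0, 0.12], [0.18, 0.14, 0, 0, 0, 0.17], [0.25, 0.19, 0, 0, 0, 0.22], [0.31, 0.25, 0, 0, 0, 0.27], [0.38, 0.3, 0, 0, 0, 0.32], [0.44, 0.36, 0, 0, 0, 0.37], [0.5, 0.42, 0, 0, 0, 0.42], [0.53, 0.45, 0, 0, 0, 0.45], [0.56, 0.48, 0, 0, 0, 0.47], [0.56, 0.48, 0, 0, 0, 0.47]]

```text
time: 6.5
position: [0.5452, -0.015, 0.2521]
tool_rot: [0.72, 0.694, -0.002, -0.002]
ft_force: [-5.9, -0.5, 2.5]
grip_width: 0.0262
grip_force: 10.0
```

Run:
```python
from h import *
st();print(get_obs()['moment'])
for a in(-.2,-.23,-.26):print(a,row(*goal(-.0013,.028,.2523,a)))
```

```text
t 6.5 F [-5.9 -0.5  2.5] grip 10.048357145860791 0.026247776855116218
box 4.6 37.7 z 0.2521 yawerr -11.02
[-0.23015349  0.959196    0.26994626]
-0.2 [0.06, 0.01, -0.0, -0.01, 0.0, 0.01]
-0.23 [0.1, 0.03, -0.0, -0.01, 0.0, 0.04]
-0.26 [0.15, 0.06, -0.0, -0.01, 0.0, 0.07]
```

move_arm:
  commands:
    - [[0.06, 0.01, 0, 0, 0, 0.02], [0.1, 0.03, 0, 0, 0, 0.04], [0.14, 0.06, 0, 0, 0, 0.06], [0.14, 0.06, 0, 0, 0, 0.06]]

```text
time: 7.0
position: [0.5474, -0.011, 0.2521]
tool_rot: [0.74, 0.673, -0.004, -0.002]
ft_force: [-9.5, -8.9, 4.3]
grip_width: 0.0266
grip_force: 10.1
```

Run:
```python
from h import *
st();print(get_obs()['moment'])
```

```text
t 7.0 F [-9.5 -8.9  4.3] grip 10.132090839324519 0.026633755694847043
box 7.4 41.3 z 0.2521 yawerr -14.35
[-1.45262868  1.34926155  0.27693659]
```

Run:
```python
from h import *
for a in(-.15,-.1,-.05,0):print(a,row(*goal(-.0018,.028,.2523,a)))
```

```text
-0.15 [-0.13, -0.08, -0.0, -0.01, 0.0, -0.1]
-0.1 [-0.21, -0.1, -0.0, -0.01, 0.0, -0.15]
-0.05 [-0.3, -0.12, -0.0, -0.01, 0.0, -0.2]
0 [-0.38, -0.14, -0.0, -0.01, 0.0, -0.25]
```

move_arm:
  commands:
    - [[-0.07, -0.05, 0, 0, 0, -0.05], [-0.13, -0.08, 0, 0, 0, -0.1], [-0.21, -0.1, 0, 0, 0, -0.15], [-0.3, -0.12, 0, 0, 0, -0.2], [-0.38, -0.14, 0, 0, 0, -0.25], [-0.38, -0.14, 0, 0, 0, -0.25]]

```text
time: 7.75
position: [0.5409, -0.0245, 0.2523]
tool_rot: [0.652, 0.758, -0.002, -0.002]
ft_force: [-5.7, -1.7, 4.5]
grip_width: 0.0261
grip_force: 10.0
```

move_arm:
  commands:
    - [[0, -0.05, 0, 0, 0, 0], [0, -0.1, 0, 0, 0, 0], [0, -0.15, 0, 0, 0, 0], [0, -0.15, 0, 0, 0, 0], [0, -0.15, 0, 0, 0, 0]]

```text
time: 8.38
position: [0.5376, -0.0254, 0.2526]
tool_rot: [0.652, 0.758, 0.001, 0.001]
ft_force: [3.5, 0.8, -0.6]
grip_width: 0.0258
grip_force: 10.0
```

```bash
python3 -c "
from h import *
st()"
```

```text
t 8.375 F [ 3.5  0.8 -0.6] grip 10.003219991340302 0.02583144480397522
box -4.6 28.7 z 0.2526 yawerr -0.24
```

move_arm:
  commands:
    - [[0, -0.04, 0, 0, 0, 0], [0, -0.08, 0, 0, 0, 0], [0, -0.12, 0, 0, 0, 0], [0, -0.12, 0, 0, 0, 0]]
  squeeze: 14

```text
time: 8.88
position: [0.532, -0.0262, 0.2526]
tool_rot: [0.652, 0.758, 0.0, 0.0]
ft_force: [2.4, -0.8, 2.1]
grip_width: 0.026
grip_force: 14.0
```

```bash
python3 -c "
from h import *
st()"
```

```text
t 8.875 F [ 2.4 -0.8  2.1] grip 14.003703104099259 0.026021360316362034
box -10.2 28.7 z 0.2526 yawerr -0.26
```

move_arm:
  commands:
    - [[0, -0.05, 0, 0, 0, 0], [0, -0.1, 0, 0, 0, 0], [0, -0.1, 0, 0, 0, 0]]

```text
time: 9.25
position: [0.528, -0.0268, 0.2526]
tool_rot: [0.652, 0.758, -0.0, 0.0]
ft_force: [2.6, 0.0, 1.7]
grip_width: 0.0259
grip_force: 14.0
```

move_arm:
  commands:
    - [[0, -0.05, 0, 0, 0, 0], [0, -0.1, 0, 0, 0, 0], [0, -0.1, 0, 0, 0, 0]]

```text
time: 9.62
position: [0.524, -0.0273, 0.2525]
tool_rot: [0.652, 0.758, -0.0, 0.0]
ft_force: [3.3, -1.5, 2.4]
grip_width: 0.0259
grip_force: 14.0
```

move_arm:
  commands:
    - [[0, -0.05, 0, 0, 0, 0], [0, -0.1, 0, 0, 0, 0], [0, -0.1, 0, 0, 0, 0]]

```text
time: 10.0
position: [0.52, -0.0279, 0.2525]
tool_rot: [0.652, 0.758, -0.0, 0.0]
ft_force: [3.4, -1.6, 2.3]
grip_width: 0.0258
grip_force: 14.0
```

Out about 21 mm (home ≈ 0.541) with only the spring felt so far.

move_arm:
  commands:
    - [[0, -0.05, 0, 0, 0, 0], [0, -0.1, 0, 0, 0, 0], [0, -0.1, 0, 0, 0, 0]]

```text
time: 10.38
position: [0.516, -0.0285, 0.2524]
tool_rot: [0.652, 0.758, -0.0, -0.0]
ft_force: [4.0, -0.9, 2.6]
grip_width: 0.0258
grip_force: 14.0
```

move_arm:
  commands:
    - [[0, -0.05, 0, 0, 0, 0], [0, -0.08, 0, 0, 0, 0], [0, -0.08, 0, 0, 0, 0]]

```text
time: 10.75
position: [0.5142, -0.0289, 0.2525]
tool_rot: [0.652, 0.758, 0.001, 0.002]
ft_force: [6.5, 0.4, 0.6]
grip_width: 0.0258
grip_force: 14.0
```

move_arm:
  commands:
    - [[0, -0.05, 0, 0, 0, 0], [0, -0.08, 0, 0, 0, 0], [0, -0.08, 0, 0, 0, 0]]

```text
time: 11.12
position: [0.511, -0.0294, 0.2526]
tool_rot: [0.652, 0.758, 0.001, 0.001]
ft_force: [7.1, -0.7, 2.9]
grip_width: 0.0259
grip_force: 14.0
```

move_arm:
  commands:
    - [[0, -0.04, 0, 0, 0, 0], [0, -0.08, 0, 0, 0, 0], [0, -0.08, 0, 0, 0, 0]]

```text
time: 11.5
position: [0.5062, -0.0298, 0.2524]
tool_rot: [0.652, 0.758, -0.0, -0.001]
ft_force: [3.2, -2.1, 6.1]
grip_width: 0.0259
grip_force: 14.0
```

move_arm:
  commands:
    - [[0, -0.03, 0, 0, 0, 0], [0, -0.05, 0, 0, 0, 0], [0, -0.05, 0, 0, 0, 0]]

```text
time: 11.88
position: [0.5037, -0.03, 0.2522]
tool_rot: [0.652, 0.758, -0.001, -0.001]
ft_force: [0.1, -2.5, 5.3]
grip_width: 0.0258
grip_force: 14.0
```

move_arm:
  commands:
    - [[0, -0.03, 0, 0, 0, 0], [0, -0.05, 0, 0, 0, 0], [0, -0.05, 0, 0, 0, 0]]

```text
time: 12.25
position: [0.5028, -0.0303, 0.2522]
tool_rot: [0.652, 0.758, 0.0, -0.0]
ft_force: [2.6, -0.8, 3.2]
grip_width: 0.026
grip_force: 14.0
```

move_arm:
  commands:
    - [[0, 0, 0, 0, 0, 0], [0, 0, 0, 0, 0, 0], [0, 0, 0, 0, 0, 0], [0, 0, 0, 0, 0, 0]]
  claw: -0.4

```text
time: 12.75
position: [0.5023, -0.0303, 0.2521]
tool_rot: [0.652, 0.758, -0.0, -0.001]
ft_force: [-0.2, 0.3, -1.0]
grip_width: 0.0565
grip_force: 0.0
```

Run:
```python
from h import *
st()
c=camera("wrist");cv2.imwrite("pics/d.png",c["pixels"])
P=pts(c);hsv=cv2.cvtColor(c["pixels"],cv2.COLOR_BGR2HSV)
m=((hsv[...,0]<8)|(hsv[...,0]>172))&(hsv[...,1]>150)&(hsv[...,2]>60)&(c["range_z"]>0)&(P[...,2]>.085)&(P[...,2]<.12)
q=P[m]-KC;print(m.sum(),np.percentile(q@U,[2,50,98]),np.percentile(q@V,[2,98]))
```

```text
t 12.75 F [-0.2  0.3 -1. ] grip 0.0 0.056521658787668703
box -40.1 29.3 z 0.2521 yawerr -0.24
2475 [-0.05055507 -0.03825448 -0.02320739] [0.00539483 0.04813183]
```

View pics/d.png

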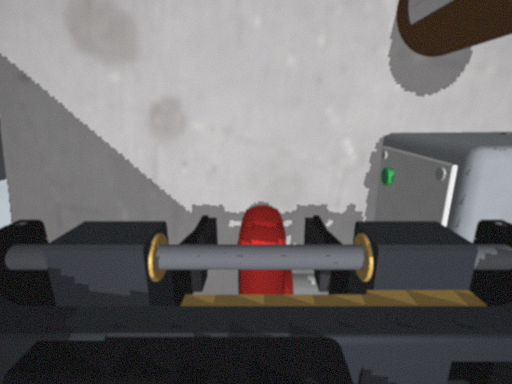

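The knob at (263,250) px stands free between the open fingers, still about 37 mm out. I'll wait, then grip it again and push it home.

move_arm:
  commands:
    - [[0, 0, 0, 0, 0, 0], [0, 0, 0, 0, 0, 0], [0, 0, 0, 0, 0, 0], [0, 0, 0, 0, 0, 0], [0, 0, 0, 0, 0, 0], [0, 0, 0, 0, 0, 0], [0, 0, 0, 0, 0, 0], [0, 0, 0, 0, 0, 0], [0, 0, 0, 0, 0, 0], [0, 0, 0, 0, 0, 0]]

```text
time: 14.05
position: [0.5027, -0.0305, 0.2524]
tool_rot: [0.652, 0.758, 0.0, 0.0]
ft_force: [0.5, -0.3, 0.3]
grip_width: 0.0607
grip_force: 0.0
```

Run:
```python
from h import *
st()
c=camera("wrist")
P=pts(c);hsv=cv2.cvtColor(c["pixels"],cv2.COLOR_BGR2HSV)
m=((hsv[...,0]<8)|(hsv[...,0]>172))&(hsv[...,1]>150)&(hsv[...,2]>60)&(c["range_z"]>0)&(P[...,2]>.085)&(P[...,2]<.12)
q=P[m]-KC;print(m.sum(),np.percentile(q@U,[2,50,98]),np.percentile(q@V,[2,98]))
print(row(*goal(-.002,.029,.2523)))
```

```text
t 14.05 F [ 0.5 -0.3  0.3] grip 0.0 0.060673273837395826
box -39.7 29.0 z 0.2524 yawerr -0.25
2516 [-0.05051786 -0.03819214 -0.02307745] [0.00505697 0.04810534]
[0.0, 0.94, 0.0, 0.0, 0.0, -0.0]
```

move_arm:
  commands:
    - [[0, 0, 0, 0, 0, 0], [0, 0, 0, 0, 0, 0], [0, 0, 0, 0, 0, 0], [0, 0, 0, 0, 0, 0], [0, 0, 0, 0, 0, 0]]
  claw: 1
  squeeze: 14

```text
time: 14.72
position: [0.5029, -0.0305, 0.2524]
tool_rot: [0.652, 0.758, 0.0, 0.0]
ft_force: [0.2, 0.2, 0.1]
grip_width: 0.0259
grip_force: 14.0
```

move_arm:
  commands:
    - [[0, 0.08, 0, 0, 0, 0], [0, 0.16, 0, 0, 0, 0], [0, 0.24, 0, 0, 0, 0], [0, 0.32, 0, 0, 0, 0], [0, 0.4, 0, 0, 0, 0], [0, 0.48, 0, 0, 0, 0], [0, 0.56, 0, 0, 0, 0], [0, 0.64, 0, 0, 0, 0], [0, 0.72, 0, 0, 0, 0], [0, 0.8, 0, 0, 0, 0]]

```text
time: 15.98
position: [0.5346, -0.0256, 0.2525]
tool_rot: [0.652, 0.758, 0.0, 0.0]
ft_force: [1.3, 0.0, 2.0]
grip_width: 0.0262
grip_force: 14.0
```

move_arm:
  commands:
    - [[0, 0.06, 0, 0, 0, 0], [0, 0.12, 0, 0, 0, 0], [0, 0.17, 0, 0, 0, 0], [0, 0.2, 0, 0, 0, 0], [0, 0.2, 0, 0, 0, 0]]

```text
time: 16.6
position: [0.5408, -0.0243, 0.252]
tool_rot: [0.652, 0.758, -0.001, -0.002]
ft_force: [-4.6, -2.2, 3.0]
grip_width: 0.026
grip_force: 14.0
```

move_arm:
  commands:
    - [[0, 0, 0, 0, 0, 0], [0, 0, 0, 0, 0, 0], [0, 0, 0, 0, 0, 0], [0, 0, 0, 0, 0, 0]]
  claw: -0.4

```text
time: 17.1
position: [0.5425, -0.0244, 0.2523]
tool_rot: [0.652, 0.758, 0.0, 0.0]
ft_force: [0.1, 0.4, -0.3]
grip_width: 0.0565
grip_force: 0.0
```

move_arm:
  commands:
    - [[0, -0.05, -0.5, 0, 0, 0], [0, -0.05, -1.2, 0, 0, 0], [0, -0.05, -2, 0, 0, 0], [0, -0.05, -2.7, 0, 0, 0], [0, -0.05, -2.7, 0, 0, 0]]

```text
time: 17.73
position: [0.541, -0.0248, 0.3625]
tool_rot: [0.652, 0.758, 0.001, 0.003]
ft_force: [0.1, -0.4, -1.6]
grip_width: 0.0611
grip_force: 0.0
```

Run:
```python
from h import *
st()
c=camera("wrist")
P=pts(c);hsv=cv2.cvtColor(c["pixels"],cv2.COLOR_BGR2HSV)
m=((hsv[...,0]<8)|(hsv[...,0]>172))&(hsv[...,1]>150)&(hsv[...,2]>60)&(c["range_z"]>0)&(P[...,2]>.095)&(P[...,2]<.12)
print(m.sum(),cv2.minAreaRect((P[m][:,:2]*1000).astype(np.float32)))
```

```text
t 17.725 F [ 0.1 -0.4 -1.6] grip 0.0 0.06110421217084662
box -1.1 28.7 z 0.3625 yawerr -0.24
1841 ((544.0927734375, -40.168025970458984), (28.911893844604492, 69.42227935791016), 9.470705032348633)
```

```bash
python3 -c "
from rig import *
print(hand_in())"
```

```text
the job is handed in; nothing more can be done
None
```

The job is handed in: I rocked the knob to both stops, pulled it out about 37 mm into its detent, let it stand untouched for over a second, and pushed it back to its home stop, straight. I did not re-measure the bottle, beaker and dishes, but the arm worked well clear of them; the judge returned no verdict.

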